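Load the marking tray and work the treadle

TASK

Lay the two titanium plates with blue ends flat in the nests of the dark tray that fit them, each with its blue end at the nest's blue mark, and let go of them. Then start the marking cycle: with the gripper press the yellow hand treadle firmly down onto its stop, without ramming it, hold it there for about a second, and let it spring right back up. Leave the other loose things where they are.

Things in the scene. Friction and masses are not known exactly. Their poses are not given: they have to be found in the camera images.
- long_plate: Grey titanium plate 120 x 20 x 6 mm, about 65 g, lying flat on a 1 mm sheet of white paper, three dark dots on top. Origin: centre of its underside. x runs along its 120 mm length towards the blue end, z up.
- long_plate_blue (a point): Middle of the top face of the long plate's blue end (the last 22 mm), 49 mm from the plate's centre.
- short_plate: Grey titanium plate 70 x 30 x 6 mm, about 57 g, lying flat on the paper, two dark dots on top. Origin: centre of its underside. x runs along its 70 mm length towards the blue end, z up.
- short_plate_blue (a point): Middle of the top face of the short plate's blue end (the last 18 mm), 26 mm from the plate's centre.
- tray: Dark steel tray 180 x 150 mm, fixed to the table, with two nests outlined by low white walls. Its floor is 6 mm above the table. Origin: centre of its underside; both nests run along its x; the blue marks lie at the +x ends of the nests. Its x points roughly away from the robot.
- nest_long (a point): Centre of the floor of the long nest: 126 x 26 mm inside, white walls 4 mm thick standing 5 mm above the floor. The walls of the long sides have gaps for the fingers, 56 mm long, in the middle. x along the nest towards its blue mark.
- nest_short (a point): Centre of the floor of the short nest, 70 mm beside the long one: 76 x 36 mm inside, walls as for the long nest, finger gaps 40 mm long. x along the nest towards its blue mark.
- treadle: Grey treadle base 180 x 100 x 10 mm, fixed to the table, with two cheeks (to 53 mm high) at its far end that carry the pedal. Origin: centre of its underside; x points from the pedal's free end towards its hinge (roughly away from the robot), z up.
- pedal (a joint): Angle of the yellow pedal (rad): 0 at rest with its free end up (tilted 0.25 rad above level), growing as it is pressed. A spring pushes it back: at the black pad about 3 N to start it and 6 to 11 N to bring it to the stop. It meets the stop somewhere between 0.11 and 0.34; the stop is set differently every time.
- pedal_pad (a point): Middle of the top face of the black rubber pad (65 x 60 mm) on the yellow pedal, which is 135 x 70 x 8 mm; 95 mm from the hinge, the place to press with closed fingers, slowly near the stop (10 mm/s). About 65 mm above the table at rest; it sinks 10 to 32 mm before the pedal meets the stop.
- pedal_axis (a point): Middle of the pedal's hinge pin, which runs along the treadle's y, 35 mm above the table.
- stop: Stop under the pedal, 90 mm from the hinge: a nut (origin: its foot, on the treadle base) with a rubber-capped screw, 14 mm across, set to another height each time, which no reading gives. The pedal must bear on it with more than 5 N, to be felt: the push needed then rises steeply (30 N or so per mm) above the spring's. 15 to 25 N in all is good, over 50 N is ramming.
- bare_plate: Bystander: bare grey metal plate 60 x 20 x 6 mm without a blue end, on the paper; not part of the job.
- straightedge: Bystander: steel straightedge 200 x 28 x 5 mm lying flat.
- ground_disc: Bystander: ground steel disc, 80 mm across, 22 mm high, lying flat.
- jar: Bystander: small jar with red cap, 56 mm across, 70 mm high.
- hammer: Bystander: hammer lying flat.
- screwdriver: Bystander: screwdriver lying flat.
Mind the look-alikes: they are no part of the job. Leave any green look-alike of the long_plate alone.

How it is judged:
By the outcome, as a careful person would: the job done as asked, in the order asked, and still so for the second after the job is handed in, with the robot touching nothing.
It also fails if it takes over 69 s, if anything falls off the work surface, if the arm or the gripper's body presses on something with over 40 N, if the wrist force passes 120 N, or if a joint passes its speed limit or range.

ROBOT

A 7-joint arm with a two-finger parallel gripper is mounted at the origin on the work surface. World frame = base frame: x ahead of the robot, y to its left, z up, the work surface at z = 0. Lengths are in m, angles in rad, forces in N, time in s.
With the tool pointing down it reaches from about 0.425 to 0.925 m from the base axis. Payload 6.8 kg.
Tool frame: the origin (TCP) lies between the finger pads; the fingertips stand finger_overhang ahead of it and the grasp point (between the pads) lies 6 mm ahead of it (finger_overhang is the distance from the TCP to the fingertips, in m); z points along the fingers, y is the line along which they close (so a half turn about z gives the same grasp; the last joint's range is limited). The gripper opens to 85 mm and grips with 20 to 120 N. Pads are 22 mm wide; open, the fingers measure 114 mm over their backs; the gripper's body (76 mm by 85 mm) begins 54 mm behind the grasp point. The pads swing forward as they close: fully open they stand 13 mm farther back than shut.
Start: joints at [-0.108, 0.477, 0.022, 1.555, -0.011, 1.109, -0.083], TCP at [0.675, 0, 0.256] pointing down, gripper open.
Joint ranges: [-2.96, 2.96], [-0.34, 2.1], [-1.41, 1.46], [0.24, 2.44], [-1.37, 4.51], [0.17, 1.92], [-2.96, 2.96]. Speed limits (rad/s): [2.39, 2.39, 3.14, 3.14, 3.14, 3.14, 3.14].

INTERFACE

Orientations are given as a unit quaternion [w, x, y, z].
In Python, from station import * gives the robot as it stands.
- The arm moves only by the tool drive_tool, never from a script. Its argument "increments" is a list of rows, each an object of numbers: "claw": the finger opening in m, from 0 to 0.0854; "dx", "dy", "dz": the shift along the tool's x, y, z in m; "wx", "wy", "wz": the turn, a rotation vector about the tool's x, y, z in degrees. A call has 1 to 20 rows; each row shifts and turns the commanded pose from where the row before left it, along the tool's axes as they then stand; what a row does not reach is not made up. A row lasts 1/8 s, in which the tool goes at most 62.5 mm and 10.7 degrees, less where a joint would pass 70% of its speed; a pose out of reach is approached as far as the arm can. A call with a gripper value outside its range is refused whole. The fingers move at their own pace and stop on an object; "newtons" is the grip in N (left out, the last holds). Time passes only in rows, so rows that do not move let the fingers close. It gives the time, the measured TCP pose, the force, the opening and the grip force at its end, in the units of the state.
- get_obs(): the state, without advancing time (a new reading comes with each control period).
- read_camera(name): name is "scene" or "side" or "wrist"; returns (picture, depth): 480x640x3 uint8, red, green, blue; 480x640 float32, m along the optical axis (not along the pixel's ray), 0 where there is no reading.
- calibration(name): a dict with "intrinsics" (3x3 intrinsics, pixels), "R" (3x3) and "t" (3): a world point X has camera coordinates R X + t; the wrist camera has in their place "mount" (4x4, takes a point from camera to tool coordinates, whose origin is the TCP and whose axes are the flange's). Camera axes: x right, y down, z forward; pixel columns grow to the right and rows downward; lengths in m; the calibration is good to about 2 mm. A picture is of the moment at which its call begins: read the wrist's pose just before it. calibration takes no time and is no camera call.
- hand_in(): hands the job in; it is judged then, once.
The state is a dict: "t": time; "q": joint angles; "joint_vel": joint speeds; "joint_torque": joint torques, N m; "eef_pos": TCP position; "tool_rot": TCP orientation; "contact_force": force on the tool from outside, world axes, zero at the start; "torque": the same for the moment, N m; "gripper_width": opening from 0.0 (shut) to 1.0 (fully open); "grasp_force": force on a finger pad.
Only numpy, scipy, OpenCV 4.12 (cv2) and the standard library are available. Lean on these libraries where they do the work, as an engineer would, in place of code of your own. Each camera call takes 0.05 s, during which the arm holds its last target. There are 200 camera calls.

## Working session

There is one attempt and no reset: what is moved stays moved. The work goes in short steps, Python scripts to look and compute and a tool call to move; the robot and the scene stay as the last step left them, time stands still between calls to the robot, and variables do not carry over. Pictures are saved under pics/ and viewed, at most 10 in all, crops included, and the job is handed in when it is done.

Besides the shell and the picture viewer there is one more tool, called after "Emit:" in YAML: its name, and indented under it one key for each argument. drive_tool: Moves the arm, as the interface text tells. Its arguments: {"type":"object","properties":{"increments":{"type":"array","items":{"type":"object","properties":{"claw":{"type":"number"},"dx":{"type":"number"},"dy":{"type":"number"},"dz":{"type":"number"},"wx":{"type":"number"},"wy":{"type":"number"},"wz":{"type":"number"}}}},"newtons":{"type":"number"}},"required":["increments"]}

```bash
mkdir -p pics; ls; cat > h.py <<'E'
from station import *
import numpy as np, cv2
from scipy.spatial.transform import Rotation as Rn
def snap(n,f):
    o=get_obs(); p,d=read_camera(n); np.savez('pics/'+f+'.npz',p=p,d=d,pos=o['eef_pos'],rot=o['tool_rot'])
    cv2.imwrite('pics/'+f+'.png',p[:,:,::-1]); return p,d
def w(n,f,u,v,z=None,depth=True):
    """world point of pixel; with z: ray met with plane z, else depth"""
    D=np.load('pics/'+f+'.npz'); c=calibration(n); K=np.array(c['intrinsics'])
    r=np.linalg.inv(K)@[u,v,1.]
    if n=='wrist':
        M=np.array(c['mount']); q=D['rot']; R=Rn.from_quat([q[1],q[2],q[3],q[0]]).as_matrix()
        A=R@M[:3,:3]; o=R@M[:3,3]+D['pos']
    else:
        A=np.array(c['R']).T; o=-A@np.array(c['t'])
    dr=A@r
    if z is not None: return o+dr*(z-o[2])/dr[2]
    dd=D['d'][int(v)-1:int(v)+2,int(u)-1:int(u)+2]; dd=dd[dd>0]
    return o+dr*np.median(dd)
E
python3 - <<'E'
from h import *
o=get_obs(); print(o)
for n in('scene','side','wrist'):
    snap(n,n+'0'); print(n,calibration(n))
E
nl=1; python3 -c "import station;print([x for x in dir(station) if x[0]!='_'])"
```

```text
pics
{'t': 0.0, 'q': array([-0.10806938,  0.47775577,  0.0223509 ,  1.55646844, -0.01150651,
        1.10926747, -0.08305731]), 'joint_vel': array([ 0.00060258, -0.00286207,  0.00025064,  0.00126571,  0.0004767 ,
        0.0012159 ,  0.00065947]), 'joint_torque': array([-5.45967814e-04, -5.96443820e+01,  1.60769675e+00, -2.81194621e+01,
        1.24063640e-02,  9.39900521e-03,  2.20753498e-05]), 'eef_pos': array([ 6.74455378e-01, -3.71990358e-05,  2.55348430e-01]), 'tool_rot': array([-5.78598381e-04,  7.07099196e-01,  7.07113812e-01, -6.70156496e-04]), 'contact_force': array([0.00055947, 0.17518793, 0.40082624]), 'torque': array([ 0.01464293, -0.01704418,  0.01213335]), 'grasp_force': 0.0, 'gripper_width': 0.9986710216410126}
scene {'intrinsics': array([[450.16653628,   0.        , 321.13581271],
       [  0.        , 450.16653628, 233.07672615],
       [  0.        ,   0.        ,   1.        ]]), 'R': array([[-0.1298835 ,  0.99151121, -0.0059833 ],
       [ 0.82253428,  0.10437465, -0.55905571],
       [-0.5536855 , -0.07753358, -0.82910851]]), 't': array([ 0.08071465, -0.34377507,
[... 310 characters left out ...]
1,  0.79814578, -0.47879516]]), 't': array([-0.45236139,  0.14400833,  1.4863161 ])}
wrist {'intrinsics': array([[376.62829988,   0.        , 318.99710494],
       [  0.        , 376.62829988, 238.95990016],
       [  0.        ,   0.        ,   1.        ]]), 'mount': array([[ 5.42029312e-04, -9.47220928e-01, -3.20581066e-01,
         8.37513243e-02],
       [ 9.99999676e-01,  3.22687435e-04,  7.37326281e-04,
         2.70916702e-04],
       [-5.94963402e-04, -3.20581362e-01,  9.47220796e-01,
        -1.16869786e-01],
       [ 0.00000000e+00,  0.00000000e+00,  0.00000000e+00,
         1.00000000e+00]])}
['PlanningError', 'calibration', 'finger_overhang', 'get_obs', 'hand_in', 'read_camera']
```

View pics/scene0.png

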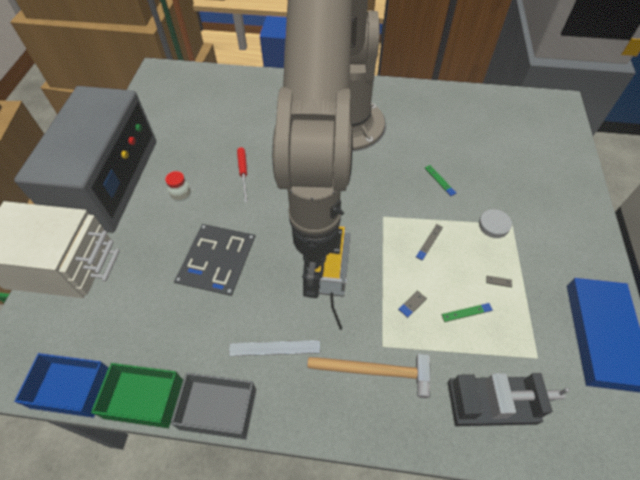

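View pics/side0.png

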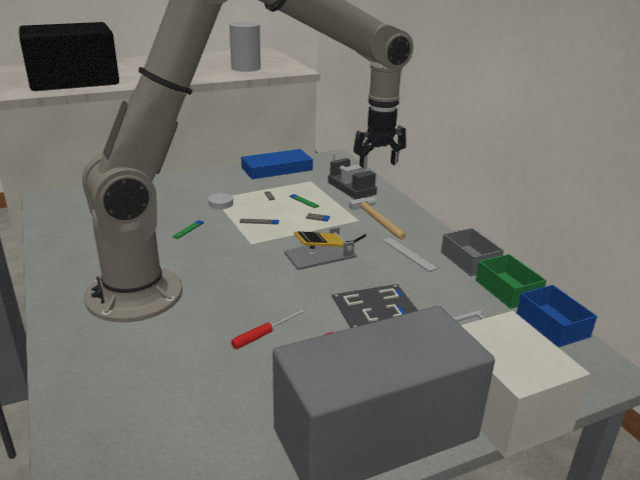

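```bash
python3 -c "
from h import *
print(finger_overhang)"
```

```text
0.025
```

Scene view: the long plate is at (430,241), grey with its blue end at (421,256). The green look-alikes are at (440,180) and (468,312). The short plate is at (413,303), blue end (405,309). The bare plate is at (499,281), the tray at (216,259), and the treadle at (335,262), partly behind the arm.

```bash
python3 - <<'E'
from h import *
for nm,u,v,z in [('long',430,241,.007),('longblue',421,256,.007),('short',413,303,.007),('shortblue',405,309,.007),('tray',216,259,.006),('tr_b1',196,268,.006),('tr_b2',221,284,.006),('pad',333,255,.06),('grn',468,312,.007),('bare',499,281,.007)]:
    print(nm,w('scene','scene0',u,v,z).round(3),w('scene','scene0',u,v).round(3))
for nm,u,v in [('long',255,221),('short',317,217),('tray',375,305),('pad',316,237)]:
    print('side',nm,w('side','side0',u,v).round(3))
E
```

```text
long [0.415 0.255 0.007] [0.415 0.255 0.007]
longblue [0.463 0.232 0.007] [0.462 0.232 0.006]
short [0.595 0.214 0.007] [0.595 0.214 0.007]
shortblue [0.613 0.196 0.007] [0.613 0.196 0.006]
tray [ 0.536 -0.277  0.006] [ 0.536 -0.277  0.006]
tr_b1 [ 0.568 -0.32   0.006] [ 0.57  -0.318  0.01 ]
tr_b2 [ 0.603 -0.247  0.006] [ 0.604 -0.246  0.008]
pad [0.52  0.016 0.06 ] [0.517 0.015 0.054]
grn [0.602 0.341 0.007] [0.602 0.341 0.007]
bare [0.51  0.419 0.007] [0.511 0.419 0.007]
side long [0.406 0.255 0.007]
side short [0.593 0.205 0.009]
side tray [ 0.532 -0.278  0.006]
side pad [ 0.496 -0.002  0.063]
```

```bash
cat >> h.py <<'E'
def plan(pos,a,n):
    """constant tool-frame row taking the tool, in n rows, to pos with its y at yaw a (deg), z down"""
    o=get_obs(); q=o['tool_rot']; R=Rn.from_quat([q[1],q[2],q[3],q[0]]).as_matrix()
    s,c=np.sin(np.radians(a)),np.cos(np.radians(a))
    T=np.array([[-s,c,0],[c,s,0],[0,0,-1]]).T
    rv=Rn.from_matrix(R.T@T).as_rotvec()/n
    S=sum(Rn.from_rotvec(rv*k).as_matrix() for k in range(n))
    d=np.linalg.solve(S,R.T@(np.array(pos)-o['eef_pos']))
    print('x%d d(mm)'%n,(d*1000).round(2),'w(deg)',np.degrees(rv).round(2),'tot',(d*1000*n).round(1))
E
python3 -c "
from h import *
plan([.5,.235,.2],64,7)"
```

```text
x7 d(mm) [43.47 -7.01  7.94] w(deg) [-0.01 -0.01 -9.14] tot [304.3 -49.1  55.6]
```

Emit:
drive_tool:
  increments:
    - {"dx": 0.0435, "dy": -0.007, "dz": 0.008, "wz": -9.14}
    - {"dx": 0.0435, "dy": -0.007, "dz": 0.008, "wz": -9.14}
    - {"dx": 0.0435, "dy": -0.007, "dz": 0.008, "wz": -9.14}
    - {"dx": 0.0435, "dy": -0.007, "dz": 0.008, "wz": -9.14}
    - {"dx": 0.0435, "dy": -0.007, "dz": 0.008, "wz": -9.14}
    - {"dx": 0.0435, "dy": -0.007, "dz": 0.008, "wz": -9.14}
    - {"dx": 0.0435, "dy": -0.007, "dz": 0.008, "wz": -9.14}
    - {"claw": 0.05}
    - {}

```text
schema error: expected keys claw, dx, dy, dz, wx, wy, wz
```

```bash
python3 - <<'E'
from h import *
o=get_obs(); print(o['t'],o['eef_pos'],o['tool_rot'],o['gripper_width'])
snap('wrist','w1');snap('scene','s1')
E
```

```text
0.15 [ 6.74568743e-01 -1.75787269e-05  2.55539845e-01] [-4.63121014e-04  7.07095874e-01  7.07117326e-01 -5.44692427e-04] 1.0019506454184766
```

View pics/w1.png

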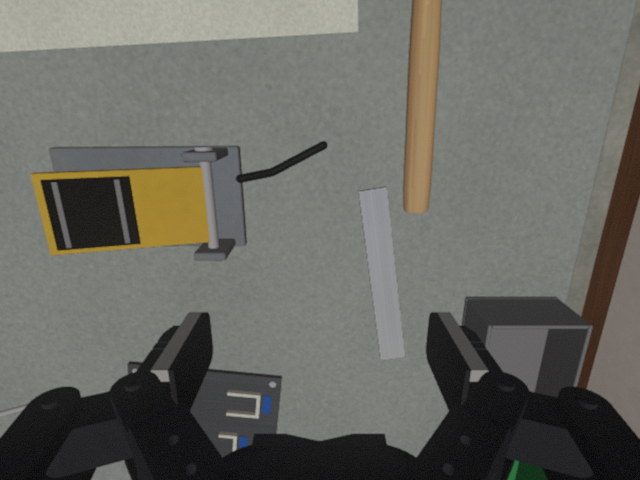

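The wrist picture was taken at the start pose because the move was refused: it wants all the keys in every row. It still shows the treadle well, with pad corners (42,178), (130,176), (139,244), (51,249) and the hinge pin along about (207,150)–(213,248).

Emit:
drive_tool:
  increments:
    - {"claw": 0.0854, "dx": 0.0435, "dy": -0.007, "dz": 0.008, "wx": 0, "wy": 0, "wz": -9.14}
    - {"claw": 0.0854, "dx": 0.0435, "dy": -0.007, "dz": 0.008, "wx": 0, "wy": 0, "wz": -9.14}
    - {"claw": 0.0854, "dx": 0.0435, "dy": -0.007, "dz": 0.008, "wx": 0, "wy": 0, "wz": -9.14}
    - {"claw": 0.0854, "dx": 0.0435, "dy": -0.007, "dz": 0.008, "wx": 0, "wy": 0, "wz": -9.14}
    - {"claw": 0.0854, "dx": 0.0435, "dy": -0.007, "dz": 0.008, "wx": 0, "wy": 0, "wz": -9.14}
    - {"claw": 0.0854, "dx": 0.0435, "dy": -0.007, "dz": 0.008, "wx": 0, "wy": 0, "wz": -9.14}
    - {"claw": 0.0854, "dx": 0.0435, "dy": -0.007, "dz": 0.008, "wx": 0, "wy": 0, "wz": -9.14}
    - {"claw": 0.0854, "dx": 0, "dy": 0, "dz": 0, "wx": 0, "wy": 0, "wz": 0}

```text
t: 1.25
eef_pos: [0.497, 0.2373, 0.1998]
tool_rot: [-0.001, 0.222, 0.975, -0.0]
contact_force: [0.3, 0.4, -0.2]
gripper_width: 0.995
grasp_force: 0.0
```

```bash
python3 - <<'E'
from h import *
o=get_obs(); print(o['t'],o['eef_pos'],o['tool_rot'],o['gripper_width'])
snap('wrist','w2');snap('scene','s1')
E
```

```text
1.25 [0.49701724 0.23734921 0.19975624] [-1.24792030e-03  2.21913363e-01  9.75065541e-01 -3.02683226e-04] 0.9953182291088092
```

View pics/w2.png

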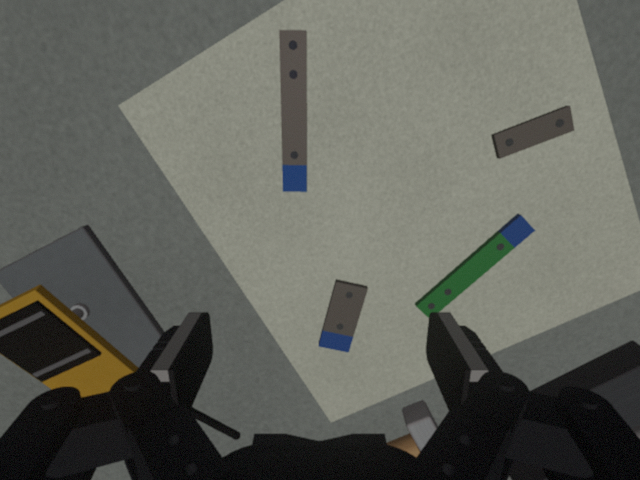

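Wrist view: the long plate has corners (280,30), (307,31), (307,191), (283,191), with its blue end at the bottom and three dots. The short plate has corners (336,280), (367,286), (349,352), (320,347), with its blue end at the bottom. The green look-alike is at (475,265) and the bare plate at (533,132). I choose the first two.

```bash
cat >> h.py <<'E'
def rect(f,box,z,thr=110,n='wrist'):
    u0,v0,u1,v1=box; p=np.load('pics/'+f+'.npz')['p'][v0:v1,u0:u1].astype(int)
    lum=p.mean(2); m=((lum<thr)|(p[...,2]-p[...,0]>40)).astype(np.uint8)
    cs,_=cv2.findContours(m,cv2.RETR_EXTERNAL,cv2.CHAIN_APPROX_NONE); c=max(cs,key=cv2.contourArea)[:,0]
    P=np.array([w(n,f,x+u0+0.,y+v0+0.,z)[:2] for x,y in c])
    r=cv2.minAreaRect((P*1000).astype(np.float32)); 
    b=m.astype(bool)&(p[...,2]-p[...,0]>40); ys,xs=np.nonzero(b)
    B=w(n,f,xs.mean()+u0,ys.mean()+v0,z)[:2]; c0=np.array(r[0])/1000
    print('centre',c0.round(4),'size',np.round(r[1],1),'ang',round(r[2],1),'blue',B.round(4),'yaw',np.degrees(np.arctan2(*(B-c0)[::-1])).round(1), 'dist',np.linalg.norm(B-c0).round(4))
    return c0
E
python3 - <<'E'
from h import *
for n,b,pts in[('long',(265,15,325,205),[(293,110),(299,170)]),('short',(305,265,380,365),[(345,305),(336,342)])]:
    rect('w2',b,.007); print([w('wrist','w2',*q).round(4) for q in pts])
# scene second view
print('paper',w('wrist','w2',330,230).round(4))
rect('s1',(395,280,435,325),.007,n='scene'); rect('s1',(410,215,450,265),.007,n='scene')
E
```

```text
centre [0.4166 0.2548] size [ 19.9 119.4] ang 63.8 blue [0.4601 0.2334] yaw -26.2 dist 0.0485
[array([0.4128, 0.2564, 0.0063]), array([0.4564, 0.2398, 0.006 ])]
centre [0.595  0.2152] size [31.3 72.7] ang 51.0 blue [0.6163 0.1983] yaw -38.4 dist 0.0272
[array([0.5857, 0.2227, 0.0061]), array([0.6183, 0.1985, 0.0061])]
paper [5.158e-01 2.403e-01 2.000e-04]
centre [0.6159 0.1967] size [28.1 18. ] ang 47.0 blue [0.6159 0.1964] yaw -95.6 dist 0.0002
centre [0.4543 0.2337] size [17.8 33.6] ang 65.3 blue [0.4593 0.2315] yaw -23.6 dist 0.0055
```

```bash
python3 -c "
from h import *
plan([.4166,.2548,.07],63.8,4)"
```

```text
x4 d(mm) [21.05 -4.86 32.61] w(deg) [0.   0.01 0.04] tot [ 84.2 -19.4 130.5]
```

Emit:
drive_tool:
  increments:
    - {"claw": 0.045, "dx": 0.021, "dy": -0.0049, "dz": 0.0326, "wx": 0, "wy": 0, "wz": 0.04}
    - {"claw": 0.045, "dx": 0.021, "dy": -0.0049, "dz": 0.0326, "wx": 0, "wy": 0, "wz": 0.04}
    - {"claw": 0.045, "dx": 0.021, "dy": -0.0049, "dz": 0.0326, "wx": 0, "wy": 0, "wz": 0.04}
    - {"claw": 0.045, "dx": 0.021, "dy": -0.0049, "dz": 0.0326, "wx": 0, "wy": 0, "wz": 0.04}
    - {"claw": 0.045, "dx": 0, "dy": 0, "dz": 0, "wx": 0, "wy": 0, "wz": 0}
    - {"claw": 0.045, "dx": 0, "dy": 0, "dz": 0, "wx": 0, "wy": 0, "wz": 0}

```text
t: 2.1
eef_pos: [0.4186, 0.2547, 0.0708]
tool_rot: [0.001, 0.227, 0.974, 0.001]
contact_force: [-0.2, 0.3, 0.2]
gripper_width: 0.523
grasp_force: 0.0
```

```bash
python3 -c "
from h import *
snap('wrist','w3')
plan([.4166,.2548,.027],63.8,2)"
```

```text
x2 d(mm) [ 1.05 -0.55 22.09] w(deg) [ 0.07  0.06 -0.05] tot [ 2.1 -1.1 44.2]
```

View pics/w3.png

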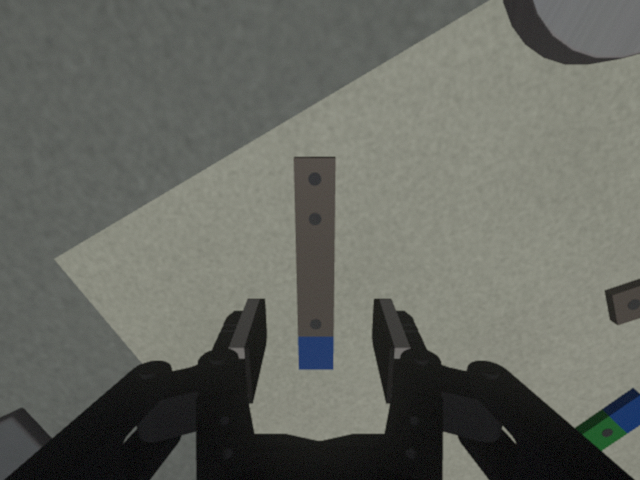

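Wrist view from close up: the grey long plate with three dots and its blue end down sits between the open fingers (295–335, 157–368), with the pads clear on both sides.

Emit:
drive_tool:
  increments:
    - {"claw": 0.045, "dx": 0.001, "dy": -0.0005, "dz": 0.018, "wx": 0, "wy": 0, "wz": 0}
    - {"claw": 0.045, "dx": 0.001, "dy": -0.0005, "dz": 0.018, "wx": 0, "wy": 0, "wz": 0}
    - {"claw": 0.045, "dx": 0, "dy": 0, "dz": 0.008, "wx": 0, "wy": 0, "wz": 0}
    - {"claw": 0.045, "dx": 0, "dy": 0, "dz": 0, "wx": 0, "wy": 0, "wz": 0}
    - {"claw": 0.01, "dx": 0, "dy": 0, "dz": 0, "wx": 0, "wy": 0, "wz": 0}
    - {"claw": 0.01, "dx": 0, "dy": 0, "dz": 0, "wx": 0, "wy": 0, "wz": 0}
    - {"claw": 0.01, "dx": 0, "dy": 0, "dz": 0, "wx": 0, "wy": 0, "wz": 0}
    - {"claw": 0.01, "dx": 0, "dy": 0, "dz": 0, "wx": 0, "wy": 0, "wz": 0}
  newtons: 40

```text
t: 3.15
eef_pos: [0.415, 0.255, 0.0268]
tool_rot: [0.001, 0.227, 0.974, 0.001]
contact_force: [-1.0, -0.7, 6.0]
gripper_width: 0.218
grasp_force: 39.4
```

```bash
python3 - <<'E'
from h import *
a=w('scene','s1',203,225,.006);b=w('scene','s1',177,289,.006); d=b-a
c=w('scene','s1',256,234,.006);e=w('scene','s1',235,293,.006);print(a,b,c,e,np.degrees(np.arctan2(d[1],d[0])))
plan([.60,-.27,.2],70,12)
E
```

```text
[ 0.4390358 -0.3382449  0.006    ] [ 0.62982387 -0.34859102  0.006     ] [ 0.44947836 -0.19334832  0.006     ] [ 0.62250397 -0.20749185  0.006     ] -3.1040147038982586
x12 d(mm) [-31.52 -34.06 -14.44] w(deg) [ 0.01  0.01 -0.52] tot [-378.3 -408.7 -173.3]
```

```bash
python3 - <<'E'
from h import *
plan([.60,-.27,.07],86,11)
E
```

```text
x11 d(mm) [-29.59 -41.44  -3.94] w(deg) [ 0.01  0.01 -2.02] tot [-325.4 -455.8  -43.3]
```

Emit:
drive_tool:
  increments:
    - {"claw": 0.01, "dx": 0, "dy": 0, "dz": -0.03, "wx": 0, "wy": 0, "wz": 0}
    - {"claw": 0.01, "dx": 0, "dy": 0, "dz": -0.055, "wx": 0, "wy": 0, "wz": 0}
    - {"claw": 0.01, "dx": 0, "dy": 0, "dz": -0.045, "wx": 0, "wy": 0, "wz": 0}
    - {"claw": 0.01, "dx": -0.0296, "dy": -0.0414, "dz": -0.004, "wx": 0, "wy": 0, "wz": -2.02}
    - {"claw": 0.01, "dx": -0.0296, "dy": -0.0414, "dz": -0.004, "wx": 0, "wy": 0, "wz": -2.02}
    - {"claw": 0.01, "dx": -0.0296, "dy": -0.0414, "dz": -0.004, "wx": 0, "wy": 0, "wz": -2.02}
    - {"claw": 0.01, "dx": -0.0296, "dy": -0.0414, "dz": -0.004, "wx": 0, "wy": 0, "wz": -2.02}
    - {"claw": 0.01, "dx": -0.0296, "dy": -0.0414, "dz": -0.004, "wx": 0, "wy": 0, "wz": -2.02}
    - {"claw": 0.01, "dx": -0.0296, "dy": -0.0414, "dz": -0.004, "wx": 0, "wy": 0, "wz": -2.02}
    - {"claw": 0.01, "dx": -0.0296, "dy": -0.0414, "dz": -0.004, "wx": 0, "wy": 0, "wz": -2.02}
    - {"claw": 0.01, "dx": -0.0296, "dy": -0.0414, "dz": -0.004, "wx": 0, "wy": 0, "wz": -2.02}
    - {"claw": 0.01, "dx": -0.0296, "dy": -0.0414, "dz": -0.004, "wx": 0, "wy": 0, "wz": -2.02}
    - {"claw": 0.01, "dx": -0.0296, "dy": -0.0414, "dz": -0.004, "wx": 0, "wy": 0, "wz": -2.02}
    - {"claw": 0.01, "dx": -0.0296, "dy": -0.0414, "dz": -0.004, "wx": 0, "wy": 0, "wz": -2.02}
    - {"claw": 0.01, "dx": 0, "dy": 0, "dz": 0, "wx": 0, "wy": 0, "wz": 0}
    - {"claw": 0.01, "dx": 0, "dy": 0, "dz": 0, "wx": 0, "wy": 0, "wz": 0}

```text
t: 5.15
eef_pos: [0.5993, -0.269, 0.1995]
tool_rot: [-0.0, 0.035, 0.999, 0.001]
contact_force: [0.5, 0.7, -1.8]
gripper_width: 0.213
grasp_force: 39.5
```

```bash
python3 - <<'E'
from h import *
o=get_obs(); print(o['t'],o['eef_pos'],o['tool_rot'],o['gripper_width'])
snap('wrist','w4');snap('scene','s4')
E
```

```text
5.15 [ 0.59929559 -0.26901615  0.19948388] [-4.70797976e-04  3.45307731e-02  9.99403372e-01  5.50557353e-04] 0.21293173371348723
```

View pics/w4.png

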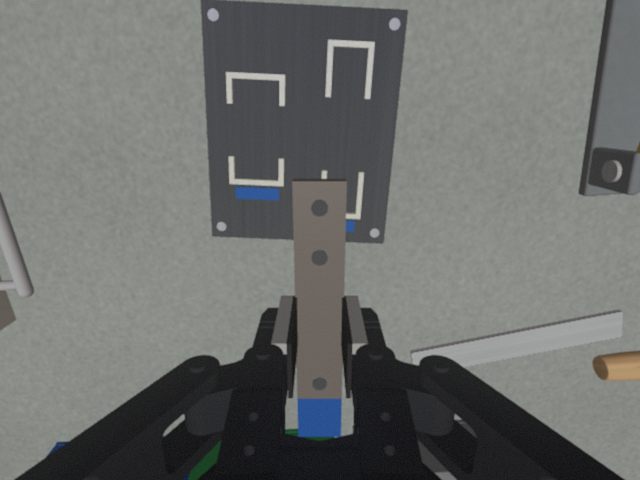

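Wrist view over the tray. The short nest is at left, with corners (226,72), (285,74), (284,186), (230,185) and its blue mark at (257,193). The long nest is at right, with corners (328,40), (375,42), (361,219) and its mark at (350,226). The plate is held between the pads, ends at (320,180) and blue (320,437), and looks straight.

```bash
python3 - <<'E'
from h import *
f='w4';D=np.load('pics/w4.npz');p=D['p'].astype(int)
pr=lambda u,v,z:w('wrist',f,u,v,z)[:2]
m=((p.min(2)>150)&(np.ptp(p,axis=2)<45)).astype(np.uint8)
def W(box):
    u0,v0,u1,v1=box; ys,xs=np.nonzero(m[v0:v1,u0:u1]); return np.array([pr(x+u0,y+v0,.011) for x,y in zip(xs,ys)])
S=W((220,65,292,190));L=W((322,35,382,222))
r=cv2.minAreaRect((S*1000).astype(np.float32));print('short',np.round(r[0],1),r[1],r[2])
yaw=r[2]%90; yaw=yaw-90 if yaw>45 else yaw; print('yaw',yaw)
t=np.radians(yaw);X=np.array([np.cos(t),np.sin(t)]);Y=np.array([-X[1],X[0]])
for N in(S,L):
    a,b=N@X,N@Y; q=lambda z:(z.min(),z.max())
    print('size',np.ptp(a),np.ptp(b),'c',X*(a.min()+a.max())/2+Y*(b.min()+b.max())/2, len(N))
for q in[(211,14),(395,24),(374,233),(222,226)]: print('screw',pr(*q,.006).round(4))
c=np.array([pr(*q,.006) for q in[(203,2),(407,10),(383,243),(212,236)]]);print('tray c',c.mean(0),'edges',[np.linalg.norm(c[i]-c[i-1]).round(4) for i in range(4)],'yaws',[np.degrees(np.arctan2(*(c[3]-c[0])[::-1])),np.degrees(np.arctan2(*(c[2]-c[1])[::-1]))])
print('heights tray',w('wrist',f,305,130),w('wrist',f,350,44), 'cross',w('scene','s4',216,259,None))
z=D['pos'][2]-.0198
k=[pr(*q,z) for q in[(293,181),(347,181),(342,437),(298,437)]]
h=(k[0]+k[1])/2;g=(k[2]+k[3])/2;d=g-h;print('plate c',(h+g)/2,'len',np.linalg.norm(d),'yaw',np.degrees(np.arctan2(d[1],d[0])),'tcp',D['pos'])
E
```

```text
short [ 528.4 -312.4] (43.88307571411133, 83.81709289550781) 83.61280059814453
yaw -6.387199401855469
size 0.08381710081675864 0.04388307988890028 c [ 0.52840325 -0.31235403] 1126
size 0.1336584469564812 0.03406287672624378 c [ 0.53628395 -0.24285837] 1157
screw [ 0.4452 -0.3353]
screw [ 0.4607 -0.2025]
screw [ 0.6198 -0.2213]
screw [ 0.6045 -0.3515]
tray c [ 0.53300338 -0.27719824] edges [np.float64(0.177), np.float64(0.1468), np.float64(0.1783), np.float64(0.1488)] yaws [np.float64(-7.031668017479543), np.float64(-6.38550391304413)]
heights tray [ 0.53034609 -0.27398063  0.00493917] [ 0.4721782  -0.23613887  0.01031922] cross [ 0.53559362 -0.27753695  0.00481548]
plate c [ 0.60100961 -0.26732725] len 0.11963391370825287 yaw -3.877843990744541 tcp [ 0.59929559 -0.26901615  0.19948388]
```

```bash
python3 - <<'E'
from h import *
plan([.5346,-.2440,.065],83.6,4)
E
```

```text
x4 d(mm) [16.63  4.62 33.7 ] w(deg) [ 0.01 -0.01  0.64] tot [ 66.5  18.5 134.8]
```

Emit:
drive_tool:
  increments:
    - {"claw": 0.01, "dx": 0.0166, "dy": 0.0046, "dz": 0.0337, "wx": 0, "wy": 0, "wz": 0.6}
    - {"claw": 0.01, "dx": 0.0166, "dy": 0.0046, "dz": 0.0337, "wx": 0, "wy": 0, "wz": 0.6}
    - {"claw": 0.01, "dx": 0.0166, "dy": 0.0046, "dz": 0.0337, "wx": 0, "wy": 0, "wz": 0.6}
    - {"claw": 0.01, "dx": 0.0166, "dy": 0.0046, "dz": 0.0337, "wx": 0, "wy": 0, "wz": 0.6}
    - {"claw": 0.01, "dx": 0, "dy": 0, "dz": 0, "wx": 0, "wy": 0, "wz": 0}
    - {"claw": 0.01, "dx": 0, "dy": 0, "dz": 0, "wx": 0, "wy": 0, "wz": 0}

```text
t: 6.0
eef_pos: [0.5368, -0.2457, 0.0666]
tool_rot: [0.001, 0.055, 0.998, -0.0]
contact_force: [-0.1, -1.1, 0.0]
gripper_width: 0.215
grasp_force: 39.5
```

```bash
python3 - <<'E'
from h import *
snap('wrist','w5')
plan([.5346,-.2440,.0325],83.6,3)
E
```

```text
x3 d(mm) [ 0.98  0.6  11.49] w(deg) [-0.01  0.07  0.03] tot [ 2.9  1.8 34.5]
```

View pics/w5.png

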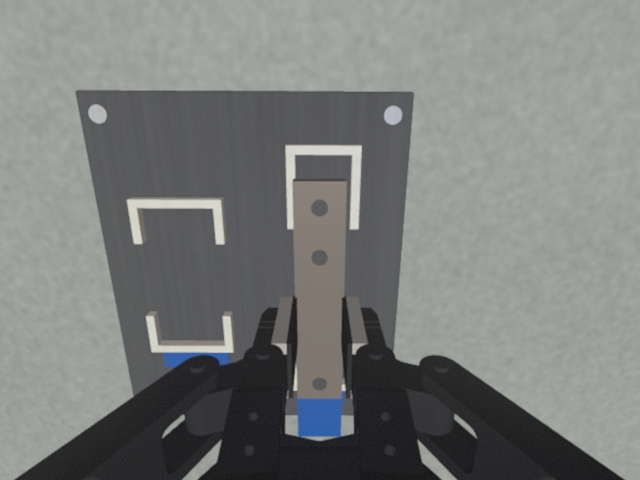

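```bash
python3 - <<'E'
from h import *
f='w5';D=np.load('pics/w5.npz');P=D['pos'];t=np.radians(-6.4);X=np.array([np.cos(t),np.sin(t)])
pr=lambda u,v,z:w('wrist',f,u,v,z)[:2]
n=(pr(285,146.5,.011)+pr(362,146.5,.011))/2+.067*X
z=P[2]-.0198
k=[pr(*q,z) for q in[(293.5,181),(347,181),(342,437),(298,437)]]
h=(k[0]+k[1])/2;g=(k[2]+k[3])/2;d=g-h;c=(h+g)/2
print('nest',n,'plate',c,P,'yaw',np.degrees(np.arctan2(d[1],d[0])),'target tcp',P[:2]+n-c, 'width',np.linalg.norm(pr(285,146.5,.011)-pr(362,146.5,.011)))
E
```

```text
nest [ 0.53681301 -0.24253039] plate [ 0.53867411 -0.24409466] [ 0.53678267 -0.24572895  0.066623  ] yaw -6.258335282509996 target tcp [ 0.53492158 -0.24416467] width 0.0343392040487431
```

Consistent with the target. I lower and release it.

Emit:
drive_tool:
  increments:
    - {"claw": 0.01, "dx": 0.001, "dy": 0.0006, "dz": 0.012, "wx": 0, "wy": 0, "wz": 0}
    - {"claw": 0.01, "dx": 0.001, "dy": 0.0006, "dz": 0.011, "wx": 0, "wy": 0, "wz": 0}
    - {"claw": 0.01, "dx": 0.0005, "dy": 0.0006, "dz": 0.006, "wx": 0, "wy": 0, "wz": 0}
    - {"claw": 0.01, "dx": 0, "dy": 0, "dz": 0.003, "wx": 0, "wy": 0, "wz": 0}
    - {"claw": 0.01, "dx": 0, "dy": 0, "dz": 0, "wx": 0, "wy": 0, "wz": 0}
    - {"claw": 0.01, "dx": 0, "dy": 0, "dz": 0, "wx": 0, "wy": 0, "wz": 0}

```text
t: 6.8
eef_pos: [0.5331, -0.2439, 0.0333]
tool_rot: [0.0, 0.056, 0.998, -0.0]
contact_force: [-0.8, -0.2, -0.2]
gripper_width: 0.215
grasp_force: 39.5
```

Emit:
drive_tool:
  increments:
    - {"claw": 0.01, "dx": -0.0015, "dy": 0, "dz": 0.001, "wx": 0, "wy": 0, "wz": 0}
    - {"claw": 0.01, "dx": 0, "dy": 0, "dz": 0, "wx": 0, "wy": 0, "wz": 0}
    - {"claw": 0.04, "dx": 0, "dy": 0, "dz": 0, "wx": 0, "wy": 0, "wz": 0}
    - {"claw": 0.04, "dx": 0, "dy": 0, "dz": 0, "wx": 0, "wy": 0, "wz": 0}
    - {"claw": 0.04, "dx": 0, "dy": 0, "dz": 0, "wx": 0, "wy": 0, "wz": 0}
    - {"claw": 0.04, "dx": 0, "dy": 0, "dz": -0.03, "wx": 0, "wy": 0, "wz": 0}
    - {"claw": 0.04, "dx": 0, "dy": 0, "dz": -0.05, "wx": 0, "wy": 0, "wz": 0}
    - {"claw": 0.055, "dx": 0, "dy": 0, "dz": -0.05, "wx": 0, "wy": 0, "wz": 0}

```text
t: 7.8
eef_pos: [0.5341, -0.2439, 0.1633]
tool_rot: [-0.0, 0.055, 0.998, 0.0]
contact_force: [0.5, -0.0, 0.3]
gripper_width: 0.642
grasp_force: 0.0
```

```bash
python3 - <<'E'
from h import *
snap('wrist','w6')
plan([.595,.2152,.15],51,12)
E
```

```text
x12 d(mm) [ 9.64 37.98  1.62] w(deg) [0.   0.05 2.72] tot [115.6 455.8  19.4]
```

View pics/w6.png

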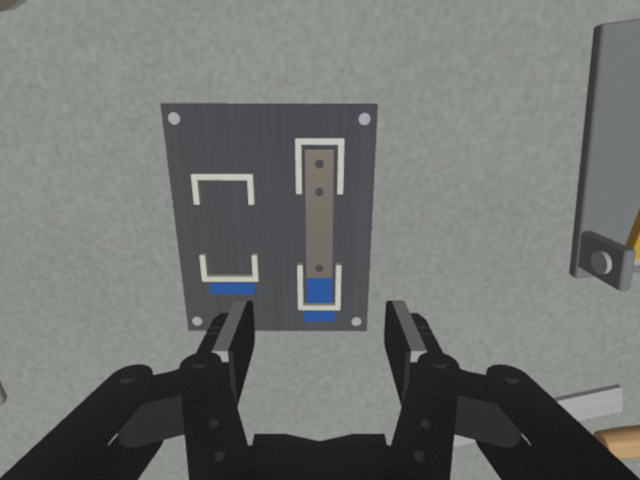

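Wrist view: the long plate lies inside its nest (305–335, 150–303), blue end at the blue mark (320,316). Next is the short plate.

Emit:
drive_tool:
  increments:
    - {"claw": 0.06, "dx": 0.0096, "dy": 0.038, "dz": 0.0016, "wx": 0, "wy": 0, "wz": 2.7}
    - {"claw": 0.06, "dx": 0.0096, "dy": 0.038, "dz": 0.0016, "wx": 0, "wy": 0, "wz": 2.7}
    - {"claw": 0.06, "dx": 0.0096, "dy": 0.038, "dz": 0.0016, "wx": 0, "wy": 0, "wz": 2.7}
    - {"claw": 0.06, "dx": 0.0096, "dy": 0.038, "dz": 0.0016, "wx": 0, "wy": 0, "wz": 2.7}
    - {"claw": 0.06, "dx": 0.0096, "dy": 0.038, "dz": 0.0016, "wx": 0, "wy": 0, "wz": 2.7}
    - {"claw": 0.06, "dx": 0.0096, "dy": 0.038, "dz": 0.0016, "wx": 0, "wy": 0, "wz": 2.7}
    - {"claw": 0.06, "dx": 0.0096, "dy": 0.038, "dz": 0.0016, "wx": 0, "wy": 0, "wz": 2.7}
    - {"claw": 0.06, "dx": 0.0096, "dy": 0.038, "dz": 0.0016, "wx": 0, "wy": 0, "wz": 2.7}
    - {"claw": 0.06, "dx": 0.0096, "dy": 0.038, "dz": 0.0016, "wx": 0, "wy": 0, "wz": 2.7}
    - {"claw": 0.06, "dx": 0.0096, "dy": 0.038, "dz": 0.0016, "wx": 0, "wy": 0, "wz": 2.7}
    - {"claw": 0.06, "dx": 0.0096, "dy": 0.038, "dz": 0.0016, "wx": 0, "wy": 0, "wz": 2.7}
    - {"claw": 0.06, "dx": 0.0096, "dy": 0.038, "dz": 0.0016, "wx": 0, "wy": 0, "wz": 2.7}
    - {"claw": 0.06, "dx": 0, "dy": 0, "dz": 0, "wx": 0, "wy": 0, "wz": 0}

```text
t: 9.48
eef_pos: [0.5911, 0.221, 0.1426]
tool_rot: [-0.0, 0.33, 0.944, 0.001]
contact_force: [-1.1, 1.0, -0.0]
gripper_width: 0.703
grasp_force: 0.0
```

```bash
python3 - <<'E'
from h import *
snap('wrist','w7')
rect('w7',(275,180,365,370),.007)
plan([.595,.2152,.0275],51,5)
E
```

```text
centre [0.5958 0.2153] size [29.8 70.3] ang 51.1 blue [0.6165 0.1985] yaw -38.9 dist 0.0266
x5 d(mm) [-1.02  0.03 22.99] w(deg) [ 0.   -0.01  0.08] tot [ -5.1   0.2 115. ]
```

Emit:
drive_tool:
  increments:
    - {"claw": 0.055, "dx": -0.0015, "dy": 0, "dz": 0.035, "wx": 0, "wy": 0, "wz": 0.2}
    - {"claw": 0.055, "dx": -0.0015, "dy": 0, "dz": 0.035, "wx": 0, "wy": 0, "wz": 0.2}
    - {"claw": 0.055, "dx": -0.001, "dy": 0, "dz": 0.025, "wx": 0, "wy": 0, "wz": 0}
    - {"claw": 0.055, "dx": 0, "dy": 0, "dz": 0.012, "wx": 0, "wy": 0, "wz": 0}
    - {"claw": 0.055, "dx": 0, "dy": 0, "dz": 0.006, "wx": 0, "wy": 0, "wz": 0}
    - {"claw": 0.055, "dx": 0, "dy": 0, "dz": 0, "wx": 0, "wy": 0, "wz": 0}
    - {"claw": 0.055, "dx": 0, "dy": 0, "dz": 0, "wx": 0, "wy": 0, "wz": 0}

```text
t: 10.4
eef_pos: [0.595, 0.2143, 0.0309]
tool_rot: [0.001, 0.335, 0.942, 0.001]
contact_force: [-0.3, 0.0, -0.2]
gripper_width: 0.642
grasp_force: 0.0
```

Emit:
drive_tool:
  increments:
    - {"claw": 0.055, "dx": 0, "dy": 0.0007, "dz": 0.0045, "wx": 0, "wy": 0, "wz": 0}
    - {"claw": 0.02, "dx": 0, "dy": 0, "dz": 0, "wx": 0, "wy": 0, "wz": 0}
    - {"claw": 0.02, "dx": 0, "dy": 0, "dz": 0, "wx": 0, "wy": 0, "wz": 0}
    - {"claw": 0.02, "dx": 0, "dy": 0, "dz": 0, "wx": 0, "wy": 0, "wz": 0}
    - {"claw": 0.02, "dx": 0, "dy": 0, "dz": 0, "wx": 0, "wy": 0, "wz": 0}
    - {"claw": 0.02, "dx": 0, "dy": 0, "dz": 0, "wx": 0, "wy": 0, "wz": 0}
  newtons: 40

```text
t: 11.15
eef_pos: [0.5952, 0.215, 0.0259]
tool_rot: [0.0, 0.335, 0.942, 0.0]
contact_force: [-0.4, -0.3, 6.0]
gripper_width: 0.329
grasp_force: 41.7
```

```bash
python3 - <<'E'
from h import *
o=get_obs();print(o['eef_pos'],o['contact_force'])
plan([.528,-.312,.0264],83.6,12)
E
```

```text
[0.595223   0.2149596  0.02594035] [-0.41443846 -0.32742335  6.02567538]
x12 d(mm) [-13.03 -42.94  -0.06] w(deg) [ 0.    0.   -2.73] tot [-156.3 -515.3   -0.7]
```

Emit:
drive_tool:
  increments:
    - {"claw": 0.02, "dx": 0, "dy": 0, "dz": -0.02, "wx": 0, "wy": 0, "wz": 0}
    - {"claw": 0.02, "dx": 0, "dy": 0, "dz": -0.045, "wx": 0, "wy": 0, "wz": 0}
    - {"claw": 0.02, "dx": 0, "dy": 0, "dz": -0.055, "wx": 0, "wy": 0, "wz": 0}
    - {"claw": 0.02, "dx": -0.013, "dy": -0.0429, "dz": 0, "wx": 0, "wy": 0, "wz": -2.73}
    - {"claw": 0.02, "dx": -0.013, "dy": -0.0429, "dz": 0, "wx": 0, "wy": 0, "wz": -2.73}
    - {"claw": 0.02, "dx": -0.013, "dy": -0.0429, "dz": 0, "wx": 0, "wy": 0, "wz": -2.73}
    - {"claw": 0.02, "dx": -0.013, "dy": -0.0429, "dz": 0, "wx": 0, "wy": 0, "wz": -2.73}
    - {"claw": 0.02, "dx": -0.013, "dy": -0.0429, "dz": 0, "wx": 0, "wy": 0, "wz": -2.73}
    - {"claw": 0.02, "dx": -0.013, "dy": -0.0429, "dz": 0, "wx": 0, "wy": 0, "wz": -2.73}
    - {"claw": 0.02, "dx": -0.013, "dy": -0.0429, "dz": 0, "wx": 0, "wy": 0, "wz": -2.73}
    - {"claw": 0.02, "dx": -0.013, "dy": -0.0429, "dz": 0, "wx": 0, "wy": 0, "wz": -2.73}
    - {"claw": 0.02, "dx": -0.013, "dy": -0.0429, "dz": 0, "wx": 0, "wy": 0, "wz": -2.73}
    - {"claw": 0.02, "dx": -0.013, "dy": -0.0429, "dz": 0, "wx": 0, "wy": 0, "wz": -2.73}
    - {"claw": 0.02, "dx": -0.013, "dy": -0.0429, "dz": 0, "wx": 0, "wy": 0, "wz": -2.73}
    - {"claw": 0.02, "dx": -0.013, "dy": -0.0429, "dz": 0, "wx": 0, "wy": 0, "wz": -2.73}
    - {"claw": 0.02, "dx": 0, "dy": 0, "dz": 0, "wx": 0, "wy": 0, "wz": 0}
    - {"claw": 0.02, "dx": 0, "dy": 0, "dz": 0, "wx": 0, "wy": 0, "wz": 0}

```text
t: 13.28
eef_pos: [0.5272, -0.3111, 0.1458]
tool_rot: [-0.0, 0.056, 0.998, 0.0]
contact_force: [0.8, 0.3, -0.9]
gripper_width: 0.338
grasp_force: 39.7
```

```bash
python3 - <<'E'
from h import *
snap('wrist','w8')
plan([.527,-.3140,.06],83.6,3)
E
```

```text
x3 d(mm) [ 1.000e-02 -1.250e+00  2.857e+01] w(deg) [ 0.02 -0.    0.02] tot [ 0.  -3.7 85.7]
```

View pics/w8.png

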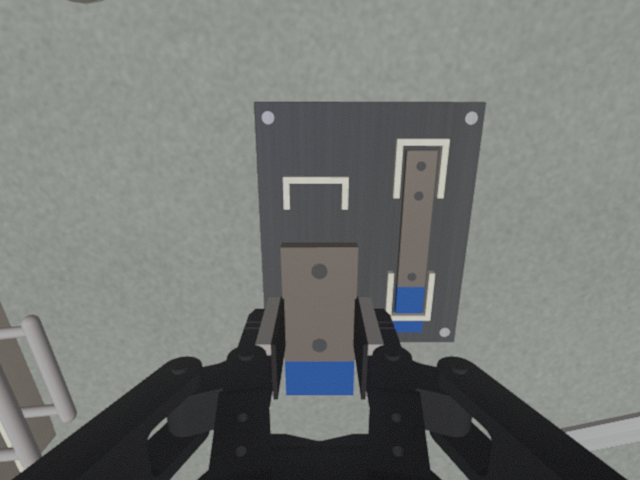

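Wrist view: the short plate is held straight, with end corners (280,247) and (359,247) and blue end corners (286,395) and (354,395). The far wall of its nest runs (283,178)–(349,178). The long plate still lies in its nest.

```bash
python3 - <<'E'
from h import *
f='w8';D=np.load('pics/w8.npz');P=D['pos'];t=np.radians(-6.4);X=np.array([np.cos(t),np.sin(t)])
pr=lambda u,v,z:w('wrist',f,u,v,z)[:2]
n=(pr(283,177.5,.011)+pr(349.5,177.5,.011))/2+.042*X
z=P[2]-.0189
k=[pr(*q,z) for q in[(280,247),(359,247),(354,395),(286,395)]]
h=(k[0]+k[1])/2;g=(k[2]+k[3])/2;d=g-h;c=(h+g)/2
T=P[:2]+n-c
print('nest',n,'plate',c,P,'len',np.linalg.norm(d),'yaw',np.degrees(np.arctan2(d[1],d[0])),'target tcp',T, 'width',np.linalg.norm(pr(283,177.5,.011)-pr(349.5,177.5,.011)))
T=(T+np.array([.5284,-.3124])+P[:2]-c)/2
print(T); plan([*T,.06],83.6,3)
E
```

```text
nest [ 0.52869582 -0.31168764] plate [ 0.52919963 -0.30957092] [ 0.52723718 -0.31106882  0.14575486] len 0.06965318498881204 yaw -6.179031742459553 target tcp [ 0.52673338 -0.31318553] width 0.044450071753584036
[ 0.52658547 -0.31354172]
x3 d(mm) [ 0.17 -1.11 28.57] w(deg) [ 0.02 -0.    0.02] tot [ 0.5 -3.3 85.7]
```

Emit:
drive_tool:
  increments:
    - {"claw": 0.02, "dx": 0, "dy": -0.001, "dz": 0.0285, "wx": 0, "wy": 0, "wz": 0}
    - {"claw": 0.02, "dx": 0, "dy": -0.001, "dz": 0.0285, "wx": 0, "wy": 0, "wz": 0}
    - {"claw": 0.02, "dx": 0, "dy": -0.001, "dz": 0.0285, "wx": 0, "wy": 0, "wz": 0}
    - {"claw": 0.02, "dx": 0, "dy": 0, "dz": 0.01, "wx": 0, "wy": 0, "wz": 0}
    - {"claw": 0.02, "dx": 0, "dy": 0, "dz": 0, "wx": 0, "wy": 0, "wz": 0}
    - {"claw": 0.02, "dx": 0, "dy": 0, "dz": 0, "wx": 0, "wy": 0, "wz": 0}

```text
t: 14.08
eef_pos: [0.528, -0.3147, 0.0512]
tool_rot: [0.001, 0.056, 0.998, -0.0]
contact_force: [0.2, 0.1, -0.5]
gripper_width: 0.329
grasp_force: 39.7
```

```bash
python3 - <<'E'
from h import *
print(get_obs()['eef_pos'])
plan([.5266,-.3133,.0318],83.6,1)
E
```

```text
[ 0.52798749 -0.31468471  0.05116376]
x1 d(mm) [ 1.57  1.23 19.36] w(deg) [-0.03  0.1   0.03] tot [ 1.6  1.2 19.4]
```

Emit:
drive_tool:
  increments:
    - {"claw": 0.02, "dx": 0.001, "dy": 0.0012, "dz": 0.008, "wx": 0, "wy": 0, "wz": 0}
    - {"claw": 0.02, "dx": 0, "dy": 0, "dz": 0.008, "wx": 0, "wy": 0, "wz": 0}
    - {"claw": 0.02, "dx": 0, "dy": 0, "dz": 0.003, "wx": 0, "wy": 0, "wz": 0}
    - {"claw": 0.02, "dx": 0, "dy": 0, "dz": 0, "wx": 0, "wy": 0, "wz": 0}
    - {"claw": 0.02, "dx": 0, "dy": 0, "dz": 0, "wx": 0, "wy": 0, "wz": 0}

```text
t: 14.7
eef_pos: [0.5259, -0.3132, 0.0309]
tool_rot: [-0.0, 0.056, 0.998, 0.0]
contact_force: [-2.3, 1.9, 4.5]
gripper_width: 0.337
grasp_force: 41.6
```

Emit:
drive_tool:
  increments:
    - {"claw": 0.048, "dx": 0, "dy": 0, "dz": 0, "wx": 0, "wy": 0, "wz": 0}
    - {"claw": 0.048, "dx": 0, "dy": 0, "dz": 0, "wx": 0, "wy": 0, "wz": 0}
    - {"claw": 0.048, "dx": 0, "dy": 0, "dz": 0, "wx": 0, "wy": 0, "wz": 0}
    - {"claw": 0.048, "dx": 0, "dy": 0, "dz": -0.03, "wx": 0, "wy": 0, "wz": 0}
    - {"claw": 0.048, "dx": 0, "dy": 0, "dz": -0.05, "wx": 0, "wy": 0, "wz": 0}
    - {"claw": 0.0, "dx": 0, "dy": 0, "dz": -0.05, "wx": 0, "wy": 0, "wz": 0}
    - {"claw": 0.0, "dx": 0, "dy": 0, "dz": -0.02, "wx": 0, "wy": 0, "wz": 0}

```text
t: 15.58
eef_pos: [0.5277, -0.3141, 0.1844]
tool_rot: [0.002, 0.056, 0.998, -0.001]
contact_force: [0.5, 0.0, -0.5]
gripper_width: 0.146
grasp_force: 0.0
```

```bash
python3 - <<'E'
from h import *
snap('wrist','w9');snap('scene','s9')
a=cv2.imread('pics/w9.png')[80:360,220:520]; s=cv2.imread('pics/s9.png')[200:320,280:380]
b=np.zeros((280*2,800,3),np.uint8); b[:,:450]=cv2.resize(a,(450,420))[:560] if 0 else cv2.copyMakeBorder(cv2.resize(a,(450,420)),0,140,0,0,0)
b[:420,450:800]=cv2.resize(s,(350,420),interpolation=cv2.INTER_CUBIC); cv2.imwrite('pics/c9.png',b)
C=[(42,178),(130,176),(139,244),(51,249)]
for z in(.055,.065,.075): print(z,[w('wrist','w1',*q,z)[:2].round(3) for q in C])
print('depth',[w('wrist','w1',*q).round(4) for q in C+[(90,210),(175,205),(36,176),(55,251),(211,200)]])
E
```

```text
0.055 [array([0.442, 0.029]), array([0.516, 0.031]), array([ 0.515, -0.03 ]), array([ 0.435, -0.035])]
0.065 [array([0.449, 0.031]), array([0.521, 0.032]), array([ 0.52 , -0.027]), array([ 0.442, -0.031])]
0.075 [array([0.456, 0.032]), array([0.526, 0.034]), array([ 0.525, -0.023]), array([ 0.45 , -0.028])]
depth [array([0.4528, 0.0314, 0.0702]), array([0.5155, 0.0304, 0.0535]), array([ 0.5144, -0.0303,  0.0547]), array([ 0.4465, -0.0292,  0.0707]), array([0.4828, 0.0036, 0.0647]), array([0.5474, 0.0033, 0.0456]), array([0.4486, 0.0331, 0.0706]), array([ 0.4494, -0.0311,  0.0705]), array([0.5775, 0.0061, 0.0376])]
```

View pics/c9.png

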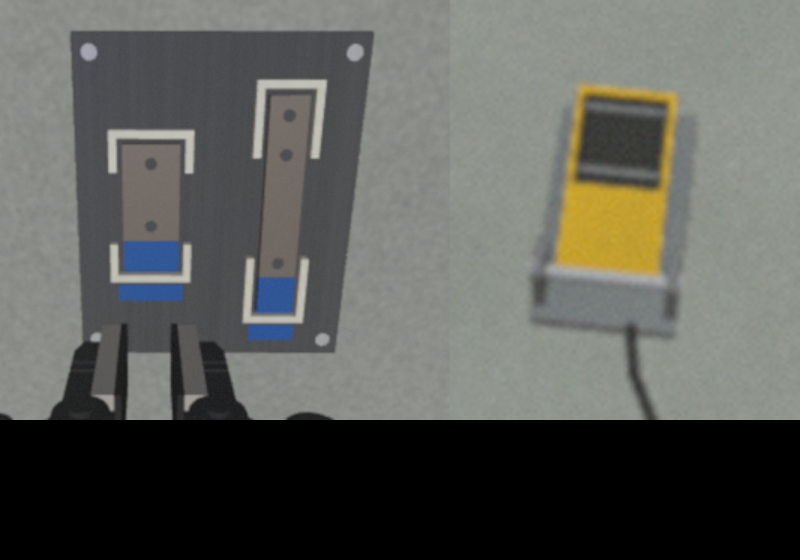

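The crop shows both plates seated inside their walls with blue ends at the blue marks. The treadle on the right is clear, with the pad centre at scene pixel (329,240).

```bash
python3 - <<'E'
from h import *
print('scene pad',w('scene','s9',329,240).round(4),'hinge',w('scene','s9',(608-450)/3.5+280,200+272/3.5).round(4))
H=np.array([.5765,.006]);P=np.array([.4825,.001]);X=(H-P)/np.linalg.norm(H-P);Y=np.array([-X[1],X[0]])
for n,f in[('side','side0'),('wrist','w2'),('wrist','w4')]:
    p=np.load('pics/'+f+'.npz');d=p['d'];out=[]
    for v in range(0,480):
        for u in range(0,640):
            if d[v,u]<=0: continue
            if f=='side0' and not(280<u<365 and 225<v<270): continue
            if f!='side0' and (u>260 and u<560 or v<150): continue
            q=w(n,f,u,v); s=(H-q[:2])@X; y=(q[:2]-H)@Y
            if 70<s*1000<110 and abs(y)<.02 and q[2]<.058: out.append((u,v,round(s*1000),round(y*1000),round(q[2]*1000,1),p['p'][v,u].tolist()))
    print(f,len(out)); out=[o for o in out if o[4]>11.5]; print(*out[:45],sep='\n')
E
```

```text
scene pad [0.4825 0.0014 0.0653] hinge [0.5714 0.0032 0.0381]Traceback (most recent call last):
  File "<stdin>", line 11, in <module>
  File "h.py", line 9, in w
    D=np.load('pics/'+f+'.npz'); c=calibration(n); K=np.array(c['intrinsics'])
                                   ~~~~~~~~~~~^^^
ValueError: time passes only in moves, steps and waits
```

```bash
python3 - <<'E'
from h import *
H=np.array([.5765,.004]);X=np.array([1,.02]);Y=np.array([-.02,1])
for n,f in[('side','side0'),('wrist','w2')]:
    D=np.load('pics/'+f+'.npz');d=D['d'];c=calibration(n);K=np.array(c['intrinsics'])
    vv,uu=np.mgrid[0:480,0:640]; r=np.stack([uu,vv,uu*0+1],-1)@np.linalg.inv(K).T*d[...,None]
    if n=='wrist':
        M=np.array(c['mount']); q=D['rot']; R=Rn.from_quat([q[1],q[2],q[3],q[0]]).as_matrix(); A=R@M[:3,:3]; o=R@M[:3,3]+D['pos']
    else: A=np.array(c['R']).T; o=-A@np.array(c['t'])
    Q=r@A.T+o; s=-(Q[...,:2]-H)@X*1000; y=(Q[...,:2]-H)@Y*1000; z=Q[...,2]*1000
    m=(d>0)&(s>65)&(s<115)&(abs(y)<22)&(z<60)
    k=m&(z>11.5); print(f,m.sum(),k.sum())
    for v,u in np.argwhere(k)[:50]: print(u,v,round(s[v,u]),round(y[v,u]),round(z[v,u],1),D['p'][v,u])
E
```

```text
side0 162 99
317 233 65 21 59.2 [82 84 82]
316 234 71 16 59.8 [45 48 44]
315 235 76 12 59.6 [24 29 25]
318 236 71 4 59.7 [51 51 49]
319 236 68 3 59.6 [74 78 76]
321 238 68 -9 59.2 [74 79 77]
322 238 65 -11 59.6 [66 66 66]
320 240 75 -18 59.0 [29 29 27]
309 246 99 1 35.8 [88 89 90]
310 246 100 -8 40.4 [53 53 52]
311 246 96 -5 38.0 [28 25 21]
312 246 92 -4 36.8 [34 32 27]
313 246 90 -6 37.0 [31 31 29]
309 247 101 -4 35.3 [81 81 82]
310 247 98 -4 35.1 [38 37 40]
311 247 99 -12 39.0 [28 26 23]
312 247 95 -10 37.1 [32 34 32]
313 247 89 -5 33.1 [30 29 28]
310 248 98 -5 32.2 [72 73 73]
311 248 100 -15 37.8 [44 47 43]
312 248 95 -11 34.9 [36 37 37]
313 248 91 -8 32.4 [44 44 42]
315 248 71 21 12.7 [ 97 101 102]
310 249 96 -1 26.3 [103 103 103]
312 249 93 -6 28.1 [106 105 105]
313 249 87 -1 24.4 [98 98 96]
315 249 73 16 12.2 [104 106 107]
303 250 108 21 14.5 [104 104 108]
310 250 98 -5 25.8 [102 103 104]
311 250 96 -6 25.9 [109 109 109]
312 250 95 -11 28.4 [109 108 107]
313 250 90 -6 24.7 [101 100 100]
315 250 75 11 12.4 [103 105 105]
317 250 71 8 12.9 [106 109 109]
318 250 69 6 13.5 [105 107 
[... 1282 characters left out ...]
 105]
74 306 99 1 14.7 [108 108 108]
75 306 99 1 13.9 [112 112 112]
76 306 99 4 15.6 [118 118 118]
77 306 98 2 13.4 [114 114 114]
78 306 98 5 15.9 [108 109 109]
79 306 97 5 14.4 [107 107 108]
80 306 97 6 14.4 [98 97 99]
81 306 96 6 13.8 [94 94 96]
82 306 96 6 13.1 [80 79 80]
83 306 95 7 12.6 [65 62 63]
84 306 95 8 13.5 [59 57 56]
86 306 94 8 11.6 [56 53 53]
71 307 100 -3 13.8 [92 94 94]
72 307 99 -2 14.2 [108 110 110]
73 307 99 1 15.8 [114 117 117]
74 307 98 0 14.5 [117 118 117]
75 307 98 2 15.0 [114 115 113]
76 307 98 2 14.4 [111 113 112]
77 307 97 3 14.3 [107 107 107]
78 307 97 3 14.4 [111 111 111]
79 307 96 4 13.8 [114 116 114]
80 307 96 6 15.4 [115 116 115]
81 307 96 7 15.3 [111 112 113]
```

```bash
python3 - <<'E'
from h import *
o=get_obs();print(o['t'],o['eef_pos'],o['gripper_width']); plan([.4825,.0012,.105],92,8)
E
```

```text
15.675 [ 0.52777754 -0.31421591  0.18375942] 0.005585763698528804
x8 d(mm) [ 7.57 39.16  9.78] w(deg) [-0.02  0.04 -1.05] tot [ 60.5 313.3  78.2]
```

Emit:
drive_tool:
  increments:
    - {"claw": 0, "dx": 0.0076, "dy": 0.0392, "dz": 0, "wx": 0, "wy": 0, "wz": -1.05}
    - {"claw": 0, "dx": 0.0076, "dy": 0.0392, "dz": 0, "wx": 0, "wy": 0, "wz": -1.05}
    - {"claw": 0, "dx": 0.0076, "dy": 0.0392, "dz": 0, "wx": 0, "wy": 0, "wz": -1.05}
    - {"claw": 0, "dx": 0.0076, "dy": 0.0392, "dz": 0, "wx": 0, "wy": 0, "wz": -1.05}
    - {"claw": 0, "dx": 0.0076, "dy": 0.0392, "dz": 0, "wx": 0, "wy": 0, "wz": -1.05}
    - {"claw": 0, "dx": 0.0076, "dy": 0.0392, "dz": 0, "wx": 0, "wy": 0, "wz": -1.05}
    - {"claw": 0, "dx": 0.0076, "dy": 0.0392, "dz": 0, "wx": 0, "wy": 0, "wz": -1.05}
    - {"claw": 0, "dx": 0.0076, "dy": 0.0392, "dz": 0, "wx": 0, "wy": 0, "wz": -1.05}
    - {"claw": 0, "dx": 0, "dy": 0, "dz": 0.04, "wx": 0, "wy": 0, "wz": 0}
    - {"claw": 0, "dx": 0, "dy": 0, "dz": 0.03, "wx": 0, "wy": 0, "wz": 0}
    - {"claw": 0, "dx": 0, "dy": 0, "dz": 0.008, "wx": 0, "wy": 0, "wz": 0}
    - {"claw": 0, "dx": 0, "dy": 0, "dz": 0, "wx": 0, "wy": 0, "wz": 0}
    - {"claw": 0, "dx": 0, "dy": 0, "dz": 0, "wx": 0, "wy": 0, "wz": 0}

```text
t: 17.3
eef_pos: [0.4812, 0.0024, 0.1037]
tool_rot: [0.001, -0.017, 1.0, 0.0]
contact_force: [-0.4, -0.8, 0.6]
gripper_width: 0.003
grasp_force: 0.0
```

Emit:
drive_tool:
  increments:
    - {"claw": 0, "dx": 0, "dy": 0, "dz": 0.005, "wx": 0, "wy": 0, "wz": 0}
    - {"claw": 0, "dx": 0, "dy": 0, "dz": 0.005, "wx": 0, "wy": 0, "wz": 0}
    - {"claw": 0, "dx": 0, "dy": 0, "dz": 0.003, "wx": 0, "wy": 0, "wz": 0}
    - {"claw": 0, "dx": 0, "dy": 0, "dz": 0.002, "wx": 0, "wy": 0, "wz": 0}
    - {"claw": 0, "dx": 0, "dy": 0, "dz": 0.002, "wx": 0, "wy": 0, "wz": 0}
    - {"claw": 0, "dx": 0, "dy": 0, "dz": 0, "wx": 0, "wy": 0, "wz": 0}
    - {"claw": 0, "dx": 0, "dy": 0, "dz": 0, "wx": 0, "wy": 0, "wz": 0}

```text
t: 18.18
eef_pos: [0.4804, 0.0025, 0.086]
tool_rot: [-0.0, -0.017, 1.0, -0.0]
contact_force: [-2.5, -0.7, 4.8]
gripper_width: 0.003
grasp_force: 2.0
```

Emit:
drive_tool:
  increments:
    - {"claw": 0, "dx": 0, "dy": 0, "dz": 0.0015, "wx": 0, "wy": 0, "wz": 0}
    - {"claw": 0, "dx": 0, "dy": 0, "dz": 0.0015, "wx": 0, "wy": 0, "wz": 0}
    - {"claw": 0, "dx": 0, "dy": 0, "dz": 0.0015, "wx": 0, "wy": 0, "wz": 0}
    - {"claw": 0, "dx": 0, "dy": 0, "dz": 0, "wx": 0, "wy": 0, "wz": 0}

```text
t: 18.68
eef_pos: [0.4802, 0.0024, 0.0813]
tool_rot: [-0.0, -0.017, 1.0, -0.0]
contact_force: [-3.1, -0.8, 5.4]
gripper_width: -0.001
grasp_force: 2.5
```

Now 1 mm steps, reading the force each time.

Emit:
drive_tool:
  increments:
    - {"claw": 0, "dx": 0, "dy": 0, "dz": 0.001, "wx": 0, "wy": 0, "wz": 0}
    - {"claw": 0, "dx": 0, "dy": 0, "dz": 0, "wx": 0, "wy": 0, "wz": 0}

```text
t: 18.92
eef_pos: [0.4802, 0.0025, 0.0803]
tool_rot: [-0.0, -0.017, 1.0, -0.0]
contact_force: [-3.6, -0.8, 6.7]
gripper_width: -0.003
grasp_force: 2.6
```

Emit:
drive_tool:
  increments:
    - {"claw": 0, "dx": 0, "dy": 0, "dz": 0.0007, "wx": 0, "wy": 0, "wz": 0}
    - {"claw": 0, "dx": 0, "dy": 0, "dz": 0, "wx": 0, "wy": 0, "wz": 0}

```text
t: 19.18
eef_pos: [0.4801, 0.0025, 0.0796]
tool_rot: [-0.0, -0.017, 1.0, -0.0]
contact_force: [-2.5, -0.2, 5.4]
gripper_width: 0.001
grasp_force: 2.6
```

Emit:
drive_tool:
  increments:
    - {"claw": 0, "dx": 0, "dy": 0, "dz": 0.0008, "wx": 0, "wy": 0, "wz": 0}
    - {"claw": 0, "dx": 0, "dy": 0, "dz": 0, "wx": 0, "wy": 0, "wz": 0}

```text
t: 19.42
eef_pos: [0.4801, 0.0025, 0.0788]
tool_rot: [-0.0, -0.017, 1.0, -0.0]
contact_force: [-2.9, 0.2, 6.5]
gripper_width: 0.005
grasp_force: 2.7
```

Emit:
drive_tool:
  increments:
    - {"claw": 0, "dx": 0, "dy": 0, "dz": 0.0008, "wx": 0, "wy": 0, "wz": 0}
    - {"claw": 0, "dx": 0, "dy": 0, "dz": 0, "wx": 0, "wy": 0, "wz": 0}

```text
t: 19.68
eef_pos: [0.48, 0.0024, 0.078]
tool_rot: [-0.0, -0.017, 1.0, -0.0]
contact_force: [-3.4, 0.3, 5.6]
gripper_width: -0.005
grasp_force: 2.8
```

Emit:
drive_tool:
  increments:
    - {"claw": 0, "dx": 0, "dy": 0, "dz": 0.0009, "wx": 0, "wy": 0, "wz": 0}
    - {"claw": 0, "dx": 0, "dy": 0, "dz": 0, "wx": 0, "wy": 0, "wz": 0}

```text
t: 19.92
eef_pos: [0.48, 0.0025, 0.0771]
tool_rot: [-0.0, -0.017, 1.0, -0.0]
contact_force: [-2.8, -0.3, 6.2]
gripper_width: -0.001
grasp_force: 2.9
```

Emit:
drive_tool:
  increments:
    - {"claw": 0, "dx": 0, "dy": 0, "dz": 0.001, "wx": 0, "wy": 0, "wz": 0}
    - {"claw": 0, "dx": 0, "dy": 0, "dz": 0, "wx": 0, "wy": 0, "wz": 0}

```text
t: 20.18
eef_pos: [0.4799, 0.0024, 0.0761]
tool_rot: [-0.001, -0.017, 1.0, -0.0]
contact_force: [-4.0, -0.3, 6.7]
gripper_width: -0.0
grasp_force: 3.0
```

Emit:
drive_tool:
  increments:
    - {"claw": 0, "dx": 0, "dy": 0, "dz": 0.001, "wx": 0, "wy": 0, "wz": 0}
    - {"claw": 0, "dx": 0, "dy": 0, "dz": 0, "wx": 0, "wy": 0, "wz": 0}

```text
t: 20.42
eef_pos: [0.4798, 0.0024, 0.0751]
tool_rot: [-0.001, -0.017, 1.0, -0.0]
contact_force: [-3.5, 1.3, 6.6]
gripper_width: -0.005
grasp_force: 3.1
```

Emit:
drive_tool:
  increments:
    - {"claw": 0, "dx": 0, "dy": 0, "dz": 0.001, "wx": 0, "wy": 0, "wz": 0}
    - {"claw": 0, "dx": 0, "dy": 0, "dz": 0, "wx": 0, "wy": 0, "wz": 0}

```text
t: 20.68
eef_pos: [0.4797, 0.0025, 0.074]
tool_rot: [-0.001, -0.018, 1.0, -0.0]
contact_force: [-4.2, 0.5, 7.3]
gripper_width: -0.004
grasp_force: 3.2
```

Emit:
drive_tool:
  increments:
    - {"claw": 0, "dx": 0, "dy": 0, "dz": 0.001, "wx": 0, "wy": 0, "wz": 0}
    - {"claw": 0, "dx": 0, "dy": 0, "dz": 0, "wx": 0, "wy": 0, "wz": 0}

```text
t: 20.92
eef_pos: [0.4796, 0.0025, 0.0731]
tool_rot: [-0.001, -0.017, 1.0, -0.0]
contact_force: [-4.3, -0.4, 7.8]
gripper_width: -0.003
grasp_force: 3.5
```

Emit:
drive_tool:
  increments:
    - {"claw": 0, "dx": 0, "dy": 0, "dz": 0.0008, "wx": 0, "wy": 0, "wz": 0}
    - {"claw": 0, "dx": 0, "dy": 0, "dz": 0, "wx": 0, "wy": 0, "wz": 0}

```text
t: 21.18
eef_pos: [0.4796, 0.0025, 0.0727]
tool_rot: [-0.001, -0.017, 1.0, -0.0]
contact_force: [-6.6, -0.6, 14.6]
gripper_width: -0.001
grasp_force: 6.7
```

The stop is met. A little more push, then hold.

Emit:
drive_tool:
  increments:
    - {"claw": 0, "dx": 0, "dy": 0, "dz": 0.0005, "wx": 0, "wy": 0, "wz": 0}
    - {"claw": 0, "dx": 0, "dy": 0, "dz": 0, "wx": 0, "wy": 0, "wz": 0}

```text
t: 21.42
eef_pos: [0.4796, 0.0024, 0.0726]
tool_rot: [-0.001, -0.017, 1.0, -0.0]
contact_force: [-7.9, 0.3, 18.7]
gripper_width: -0.0
grasp_force: 9.2
```

Emit:
drive_tool:
  increments:
    - {"claw": 0, "dx": 0, "dy": 0, "dz": 0.0001, "wx": 0, "wy": 0, "wz": 0}
    - {"claw": 0, "dx": 0, "dy": 0, "dz": 0, "wx": 0, "wy": 0, "wz": 0}
    - {"claw": 0, "dx": 0, "dy": 0, "dz": 0, "wx": 0, "wy": 0, "wz": 0}
    - {"claw": 0, "dx": 0, "dy": 0, "dz": 0, "wx": 0, "wy": 0, "wz": 0}
    - {"claw": 0, "dx": 0, "dy": 0, "dz": 0, "wx": 0, "wy": 0, "wz": 0}
    - {"claw": 0, "dx": 0, "dy": 0, "dz": 0, "wx": 0, "wy": 0, "wz": 0}
    - {"claw": 0, "dx": 0, "dy": 0, "dz": 0, "wx": 0, "wy": 0, "wz": 0}
    - {"claw": 0, "dx": 0, "dy": 0, "dz": 0, "wx": 0, "wy": 0, "wz": 0}

```text
t: 22.42
eef_pos: [0.4796, 0.0025, 0.0726]
tool_rot: [-0.001, -0.018, 1.0, -0.0]
contact_force: [-8.8, 0.1, 19.3]
gripper_width: -0.001
grasp_force: 9.6
```

Emit:
drive_tool:
  increments:
    - {"claw": 0, "dx": 0, "dy": 0, "dz": -0.006, "wx": 0, "wy": 0, "wz": 0}
    - {"claw": 0, "dx": 0, "dy": 0, "dz": -0.01, "wx": 0, "wy": 0, "wz": 0}
    - {"claw": 0, "dx": 0, "dy": 0, "dz": -0.015, "wx": 0, "wy": 0, "wz": 0}
    - {"claw": 0, "dx": 0, "dy": 0, "dz": -0.03, "wx": 0, "wy": 0, "wz": 0}
    - {"claw": 0, "dx": 0, "dy": 0, "dz": -0.04, "wx": 0, "wy": 0, "wz": 0}
    - {"claw": 0, "dx": 0, "dy": 0, "dz": -0.03, "wx": 0, "wy": 0, "wz": 0}
    - {"claw": 0, "dx": 0, "dy": 0, "dz": 0, "wx": 0, "wy": 0, "wz": 0}
    - {"claw": 0, "dx": 0, "dy": 0, "dz": 0, "wx": 0, "wy": 0, "wz": 0}

```text
t: 23.42
eef_pos: [0.4798, 0.0023, 0.2024]
tool_rot: [-0.001, -0.017, 1.0, -0.0]
contact_force: [0.2, -0.7, -0.6]
gripper_width: 0.001
grasp_force: 0.0
```

```bash
python3 - <<'E'
from h import *
snap('wrist','w10');snap('side','side10');snap('scene','s10')
a=np.load('pics/side0.npz')['p'].astype(int);b=np.load('pics/side10.npz')['p'].astype(int)
for nm,(u0,v0,u1,v1) in dict(pedal=(285,225,345,260),tray=(330,280,420,330)).items(): print(nm,abs(a-b)[v0:v1,u0:u1].mean().round(2))
print(w('side','side10',316,237),w('side','side0',316,237),get_obs()['contact_force'],get_obs()['t'])
E
```

```text
pedal 2.01
tray 4.32
[ 0.49533737 -0.00333398  0.06351898] [ 0.49592905 -0.00204932  0.06274595] [ 0.16569127 -0.23245505 -0.45058036] 23.575
```

The pedal is back at rest (0.0635 m now against 0.0627 m before), nothing is touched, and both plates are seated.

```bash
python3 -c "
from station import *
print(hand_in())"
```

```text
the job is handed in; nothing more can be done
None
```

Both plates lie in their nests with their blue ends at the marks; the treadle was pressed onto its stop at about 20 N for just over a second, it sprang back up, and I handed the job in at about 24 s.

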